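# Load the router-bit block and latch the tool tray

## Task

Set the wooden router-bit block flat into the pocket of the sprung-out tray and let go of it. Then press the tray straight in, steadily, until its push-push latch catches, never pushing on it with more than about 15 N, and let go and wait a moment to see that it stays in; if it springs back out, press again. Leave the other things on the bench where they are.

Things in the scene. Friction and masses are not known exactly. Their poses are not given: they have to be found in the camera images.
- bitblock_mid (a point): Loose wooden router-bit block, 0.15-0.3 kg: base 44 (x) x 90 (y) x 16 mm high, with a central grip rib on it 40 long (x), 10 thick (y), 38 mm high (54 mm in all). Steel bits stand 8 mm out of the base, 19 mm or more to each side of the rib's middle. The point is its centre, 27 mm above its underside. x along the rib, y across it (pinch this way), z up. Fits the pocket either way round.
- tray_pocket (a point): Centre of the floor of the pocket in the tray where the block stands, 12 mm above the bench. The pocket is 50 (x) x 96 (y) mm and 8 mm deep: 3 mm of play on each side of the block. x points the way the tray is pressed in, y across the tray, z up. Moves with the tray.
- tray_front (a point): Centre of the outer face of the tray's grey front block, the face to press on: 146 mm wide (y), 62 mm high, flat and upright, from 10 to 72 mm above the bench, 26 mm thick. The pocket's centre lies 58 mm behind it. x points the way the tray is pressed in, z up. Moves with the tray.
- mouth (a point): Middle of the top front edge of the grey steel unit, fixed to the bench, that the tray slides into: 170 wide (y), 225 deep (x, behind this point), 80 mm high; ceiling inside at 74 mm. x points inwards, the way to press. The tray's front face is 100 mm before this edge when sprung out, 20 to 50 mm before it when latched.
- tray (a joint): How far the tray is pressed in, m: 0 = sprung fully out, as at the start; latched it rests somewhere from 0.050 to 0.080, differing from unit to unit and not to be seen beforehand. A spring pushes it out, 2.4 N at 0 and 4 to 5 N near the latch. Let go of before the latch has caught, it springs fully out again within 2 s.
- unit: The same unit (origin: foot of its front edge, on the bench, mid-width; x inwards, z up). Its hidden push-push latch catches when the tray is pressed 5 to 6 mm beyond its latched depth; about there a stiff buffer begins, some 6 N per mm over the spring: the sign that it has caught. Let go of, the tray backs out 6 mm and stays. Pressed to the buffer again, it unlatches.
Mind the look-alikes: they are no part of the job. Leave any pink look-alike of the part that bears bitblock_mid alone.

How it is judged (in metres and radians):
On the way, in this order (a step that is already met when the one before it is completed fails the run):
1. the bit block stands in the tray's pocket, let go of, the tray still out (x of bitblock_mid in the frame of tray_pocket between -0.006 and 0.006 m and y of bitblock_mid in the frame of tray_pocket between -0.006 and 0.006 m and z of bitblock_mid in the frame of tray_pocket below 0.03 m and angle between bitblock_mid's own z axis and vertical below 0.06 rad and contact force between the fingers and bitblock below 0.1 N and value of joint tray below 0.03 m), for 0.2 s.
2. the tray is pressed in to the latch (value of joint tray above 0.045 m), for 0.02 s.
3. let go of, the tray stays in by itself for most of a second (value of joint tray above 0.045 m and contact force between each of the arm, the fingers and tray below 0.1 N), for 0.8 s.
At the end, for the whole second after the job is handed in: The tray stays latched by itself, pressed in by more than 45 mm and at rest, with the bit block standing upright (within 0.06 rad) on the floor of its pocket (its centre within 6 mm of the pocket's in x and y and less than 30 mm above its floor) (value of joint tray above 0.045 m and velocity of joint tray between -0.01 and 0.01 m/s and x of bitblock_mid in the frame of tray_pocket between -0.006 and 0.006 m and y of bitblock_mid in the frame of tray_pocket between -0.006 and 0.006 m and z of bitblock_mid in the frame of tray_pocket below 0.03 m and angle between bitblock_mid's own z axis and vertical below 0.06 rad); the robot touches nothing.
It fails at once if the tray is pushed with more than 16 N (contact force between any of the fingers, the arm and tray above 16 N).
It fails at once if another thing on the bench is moved by more than 30 mm (distance of any of clamp, spanner, screw_jar, battery, tape_measure, offcut, driver from where it was at the start of the episode above 0.03 m).
It also fails if it takes over 61 s, if anything falls off the work surface, if the arm or the gripper's body presses on something with over 40 N, if the wrist force passes 120 N, or if a joint passes its speed limit or range.

## Robot

A 7-joint arm with a two-finger parallel gripper is mounted at the origin on the work surface. World frame = base frame: x ahead of the robot, y to its left, z up, the work surface at z = 0. Lengths are in mm, angles in degrees, forces in N, time in s.
With the tool pointing down it reaches from about 425 to 875 mm from the base axis. Payload 4.7 kg.
Tool frame: the origin (TCP) lies at the very end of the fingers, on their centre line; the grasp point (between the pads) lies 19 mm behind it; z points along the fingers, y is the direction in which the jaws open and shut (so a half turn about z gives the same grasp; the last joint's range is limited). The gripper opens to 87 mm and grips with 3 to 60 N. Pads are 19 mm wide; open, the fingers measure 117 mm over their backs; the gripper's body (75 mm by 190 mm) begins 51 mm behind the grasp point.
Start: joints at [71.339, 18.392, -4.016, 83.108, 1.295, 78.541, -3.26], TCP at [216.625, -612.862, 222.587] pointing down, gripper open.
Joint ranges: [-163.93, 163.93], [-17.29, 119.83], [-79.2, 71.16], [3.27, 140.29], [-89.18, 269.18], [5.43, 117.66], [-154.24, 154.24]. Speed limits (degrees/s): [147.25, 147.25, 180, 180, 180, 180, 180].

## Interface

Orientations are given as [roll, pitch, yaw] about the fixed x, y, z axes, in that order (R = Rz(yaw) Ry(pitch) Rx(roll)).
In Python, from workcell import * gives the robot as it stands.
- The arm moves only by the tool apply_moves, never from a script. Its argument "targets" is a list of rows, each a list of 6 numbers: the shift along the tool's x, y, z in units of 30 mm (1.0 is 30 mm), then the turn, a rotation vector about the tool's x, y, z in rad. In form: [[dx, dy, dz, ax, ay, az], ...]. A call has 1 to 12 rows; each row is the pose to reach, as a shift and turn from the pose commanded when the call began, along the tool's axes at that moment; what a row does not reach only later rows make up. A row lasts 1/8 s, in which the tool goes at most 62.5 mm and 10.7 degrees, less where a joint would pass 70% of its speed; a pose out of reach is approached as far as the arm can. A call with a gripper value outside its range is refused whole. "grip" is the finger opening in mm, from 0 to 87, set as the call begins (left out, the last holds). The fingers move at their own pace and stop on an object; the grip force is fixed at half the most. Time passes only in rows, so rows that repeat a pose let the fingers close. It gives the time, the measured TCP pose, the force and the opening at its end, in the units of the state.
- sense(): the state, without advancing time (a new reading comes with each control period).
- snapshot(name): name is "scene" or "side" or "wrist"; returns a dict with "frame" (420x560x3 uint8, blue, green, red), "range_z" (420x560 float32, mm along the optical axis (not along the pixel's ray), 0 where there is no reading), "vertical_fov" (degrees; the focal length in pixels is half the picture's height over the tangent of half this angle, whatever the lens; pixels are square), "cx", "cy" (the principal point, pixels), "k1" (the pictures are not rectified: a ray, as slopes to the right and down, at radius r is drawn at 1 + k1 r^2 times it, then the intrinsics apply), "rvec" (rotation vector, rad) and "tvec" (3), from world to camera coordinates, as OpenCV has them; the wrist camera has in their place "mount" (4x4, takes a point from camera to tool coordinates, whose origin is the TCP and whose axes are the flange's). Camera axes: x right, y down, z forward; pixel columns grow to the right and rows downward; lengths in mm; the calibration is good to about 2 mm. A picture is of the moment at which its call begins: read the wrist's pose just before it.
- hand_in(): hands the job in, once; it reports no verdict.
The state is a dict: "time_s": time; "qpos": joint angles; "joint_vel": joint speeds; "joint_efforts": joint torques, N m; "position": TCP position; "ee_rot": TCP orientation; "ft_force": force on the tool from outside, world axes, zero at the start; "moment": the same for the moment, N m; "grip_width": finger opening in mm.
Only numpy, scipy, OpenCV 4.12 (cv2) and the standard library are available. Lean on these libraries where they do the work, as an engineer would, in place of code of your own. Each camera call takes 0.05 s, during which the arm holds its last target.

## Working session

There is one attempt and no reset: what is moved stays moved. The work goes in short steps, Python scripts to look and compute and a tool call to move; the robot and the scene stay as the last step left them, time stands still between calls to the robot, and variables do not carry over. Pictures are saved under pics/ and viewed, and the job is handed in when it is done.

Besides the shell and the picture viewer there is one more tool, called by a JSON object that holds its "op" and its "data". apply_moves: Moves the arm, as the interface text tells. Its arguments: {"type":"object","properties":{"targets":{"type":"array"},"grip":{"type":"number"}},"required":["targets"]}

```bash
mkdir -p pics; ls; cat > h.py <<'E'
from workcell import *
import numpy as np, cv2, pickle
def cap(name,tag):
    s=sense(); d=snapshot(name); d=dict(d); d['state']=s
    cv2.imwrite(f'pics/{tag}.png',d['frame']); pickle.dump(d,open(f'pics/{tag}.pkl','wb')); return d
E
python3 - <<'E'
from h import *
s=sense(); print(s)
for n in ['scene','side','wrist']:
    d=cap(n,n+'0'); print(n,{k:v for k,v in d.items() if k not in('frame','range_z','state')}, (d['range_z']>0).mean())
E
```

```text
pics
{'time_s': 0.0, 'qpos': array([71.34146459, 18.43802197, -4.01448923, 83.17584444,  1.29446084,
       78.54066371, -3.26135856]), 'joint_vel': array([-0.03068214,  0.02145378, -0.05676548,  0.04672273,  0.02726392,
        0.12854439, -0.00681471]), 'joint_efforts': array([ 1.10350327e-04, -4.91287351e+01, -4.03740825e-01, -3.12528241e+01,
       -6.37660269e-02,  4.36730019e-02,  1.88500258e-04]), 'position': array([ 216.37228857, -612.33493699,  221.46487525]), 'ee_rot': array([-1.79890680e+02,  5.62510262e-03,  1.94658560e+01]), 'ft_force': array([-0.00961276,  0.57718421,  0.42464263]), 'moment': array([ 0.02255591, -0.02735476, -0.02460784]), 'grip_width': 87.51044113600169}
scene {'vertical_fov': 42.27243967686387, 'cx': 281.25633760719654, 'cy': 208.9095247304253, 'k1': -0.0026970262928247596, 'rvec': array([ 0.9363741 ,  2.72424   , -0.75325794]), 'tvec': array([ 216.51698543, -320.06252253, 1544.46174184])} 0.9959651360544217
side {'vertical_fov': 47.205557539748526, 'cx': 275.2589088740956, 'cy': 222.01482891328575, 'k1': -0.0016569201391329743, 'rvec': array([ 0.34126178, -2.71599434,  1.3561182 ]), 'tvec': array([ 499.26345512,   22.79178446, 1191.62502459])} 0.9960714285714286
wrist {'vertical_fov': 62.50761745746043, 'cx': 275.29423797407713, 'cy': 201.9296467127282, 'k1': -0.0787843194167972, 'mount': array([[-8.61586660e-04, -9.61582286e-01, -2.74515508e-01,
         7.62830511e+01],
       [ 9.99999567e-01, -9.24998167e-04,  1.01544594e-04,
         2.88467755e-01],
       [-3.51569824e-04, -2.74515301e-01,  9.61582667e-01,
        -1.61794883e+02],
       [ 0.00000000e+00,  0.00000000e+00,  0.00000000e+00,
         1.00000000e+00]])} 0.9960119047619047
```

View pics/scene0.png

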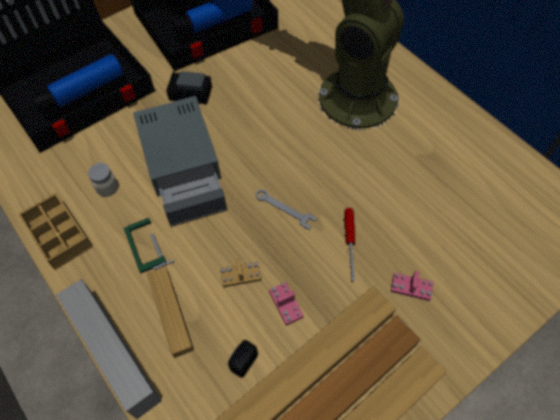

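View pics/side0.png

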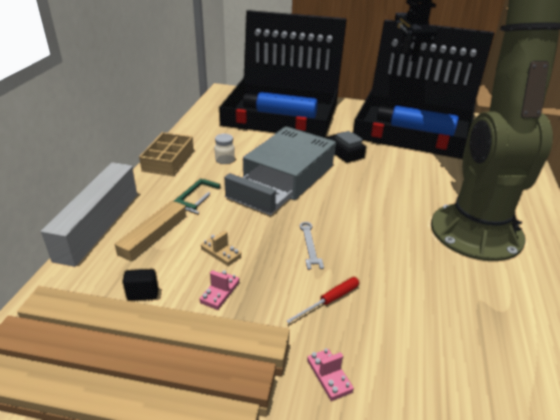

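View pics/wrist0.png

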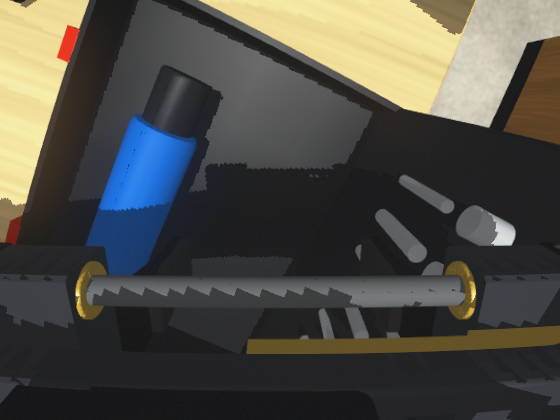

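The wooden block is at scene px (241,273) and side px (221,248). The tray front is near scene (195,207), and the pink look-alikes are at (285,303) and (412,286). Next I'll measure these from the depth.

```bash
cat >> h.py <<'E'
def K(d):
    f=210/np.tan(np.radians(d['vertical_fov'])/2); return np.array([[f,0,d['cx']],[0,f,d['cy']],[0,0,1]])
def dist(d): return np.array([d['k1'],0,0,0,0.])
from scipy.spatial.transform import Rotation as Rn
def cam_pose(d): # R,t cam->world
    if 'rvec' in d:
        R=cv2.Rodrigues(d['rvec'])[0].T; return R,-R@d['tvec']
    s=d['state']; T=np.eye(4); T[:3,:3]=Rn.from_euler('xyz',s['ee_rot'],degrees=True).as_matrix(); T[:3,3]=s['position']
    M=T@d['mount']; return M[:3,:3],M[:3,3]
def rays(d,uv):
    p=cv2.undistortPoints(np.asarray(uv,float).reshape(-1,1,2),K(d),dist(d)).reshape(-1,2)
    R,t=cam_pose(d); return np.c_[p,np.ones(len(p))]@R.T,t
def onz(d,uv,z):
    r,t=rays(d,uv); return t+r*((z-t[2])/r[:,2])[:,None]
def cloud(d):
    h,w=d['range_z'].shape; v,u=np.mgrid[:h,:w]
    r,t=rays(d,np.c_[u.ravel(),v.ravel()]); return (t+r*d['range_z'].ravel()[:,None]).reshape(h,w,3)
def proj(d,P):
    R,t=cam_pose(d); rv=cv2.Rodrigues(R.T)[0]; return cv2.projectPoints(np.asarray(P,float).reshape(-1,1,3),rv,-R.T@t,K(d),dist(d))[0].reshape(-1,2)
def load(t): return pickle.load(open(f'pics/{t}.pkl','rb'))
E
python3 - <<'E'
from h import *
for n in ['scene0','side0']:
    d=load(n); c=cloud(d); print(n, cam_pose(d)[1])
    pts={'scene0':[(241,273),(285,303),(412,286),(195,207),(180,140),(260,230),(243,358),(285,208),(102,180),(145,245),(350,240),(170,310)],'side0':[(221,243),(250,192),(290,160),(280,240),(140,285),(310,245)]}[n]
    for u,v in pts: print((u,v),c[v,u].round(1))
for n in ['scene0','side0']:
    d=load(n); x=(slice(90,300),slice(120,330)) if n=='scene0' else (slice(110,300),slice(180,360))
    f=cv2.resize(d['frame'][x],None,fx=3.5 if n=='scene0' else 4,fy=3.1,interpolation=2)[:600,:800]; 
    cv2.imwrite(f'pics/{n}z.png',cv2.resize(d['frame'][x],None,fx=2.85,fy=2.85,interpolation=2))
E
```

```text
scene0 [ 815.68553632  714.61669133 1165.61648308]
(241, 273) [589.7 261.   51.1]
(285, 303) [548.5 367.6  19.6]
(412, 286) [311.7 517.9  51.2]
(195, 207) [576.9  54.8  53.9]
(180, 140) [ 502.7 -122.8   74.4]
(260, 230) [474.5 173.2  -6. ]
(243, 358) [698.3 420.7  61.5]
(285, 208) [392.  167.4   6.5]
(102, 180) [ 716.6 -141.1   68.4]
(145, 245) [ 7.188e+02  3.770e+01 -7.000e-01]
(350, 240) [330.8 339.   21.6]
(170, 310) [760.  230.5  35.3]
side0 [ 278.84737804 1032.25011983  725.57390536]
(221, 243) [580.  247.8  34. ]
(250, 192) [565.7  61.6  54.9]
(290, 160) [495.  -82.8  78.6]
(280, 240) [462.7 162.8   0.8]
(140, 285) [684.7 430.5  49.7]
(310, 245) [389.2 169.4   6.7]
```

View pics/scene0z.png

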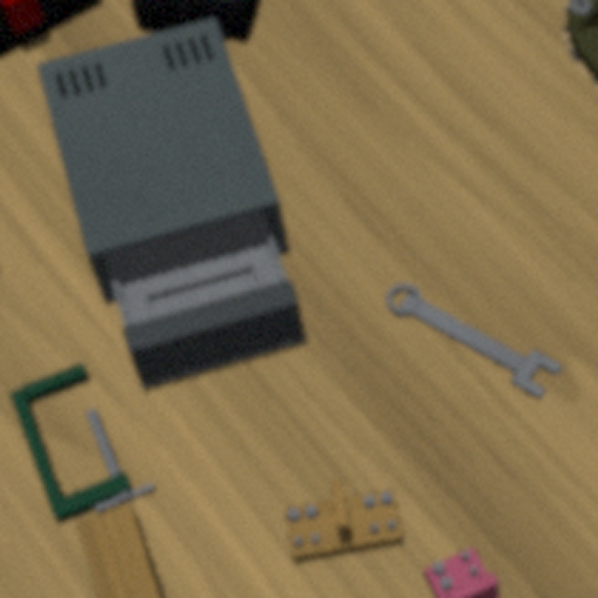

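View pics/side0z.png

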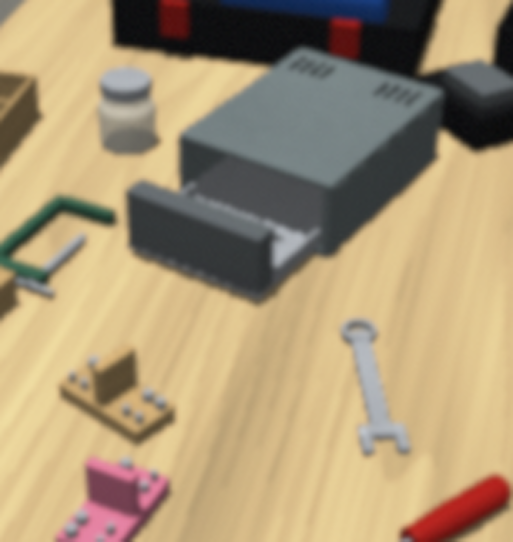

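```bash
python3 - <<'E'
from h import *
d=load('scene0'); c=cloud(d); e=load('side0'); c2=cloud(e)
# unit top
for n,C,lim in (('scene',c,(85,215,120,240)),('side',c2,(120,210,225,350))):
    a,b,l,r=lim; m=np.zeros(C.shape[:2],bool); m[a:b,l:r]=True
    m&=(C[...,2]>68)&(C[...,2]<92)&(C[...,1]<60)&(C[...,0]<640)
    k,lab,st,_=cv2.connectedComponentsWithStats(m.astype(np.uint8)); i=1+np.argmax(st[1:,4]); m=lab==i
    cs=max(cv2.findContours(m.astype(np.uint8),0,1)[0],key=len).reshape(-1,2)
    P=onz(load(n+'0'),cs,80)[:,:2].astype(np.float32)
    print(n,m.sum(),cv2.minAreaRect(P),cv2.boxPoints(cv2.minAreaRect(P)).round(1).tolist(), np.median(C[m][:,2]))
# block mask
hsv=cv2.cvtColor(d['frame'],cv2.COLOR_BGR2HSV)
m=np.zeros(c.shape[:2],bool); m[255:292,212:268]=True; m&=(c[...,2]>9)
cs=np.argwhere(m)[:,::-1]; P=c[m]; print(len(P)); 
lo=P[P[:,2]<26]; print(cv2.minAreaRect(lo[:,:2].astype(np.float32)))
hi=P[P[:,2]>32]; print(len(hi),hi.mean(0), P[:,2].max())
# height map max along path
allp=np.r_[c.reshape(-1,3),c2.reshape(-1,3)]
for y in range(-700,400,50):
    print(y,[int(allp[(abs(allp[:,1]-y)<25)&(abs(allp[:,0]-x)<25)][:,2].max(initial=-1)) for x in range(150,800,50)])
E
```

```text
scene 4713 ((508.78790283203125, -138.6584014892578), (230.755615234375, 169.3476104736328), 71.10166931152344) [[391.29998779296875, -220.39999389648438], [551.5, -275.20001220703125], [626.2999877929688, -56.900001525878906], [466.0, -2.0999999046325684]] 77.93360229470773
side 2541 ((504.6123046875, -131.3839111328125), (237.41091918945312, 178.254638671875), 71.13990783691406) [[381.8999938964844, -214.89999389648438], [550.5999755859375, -272.5], [627.2999877929688, -47.900001525878906], [458.6000061035156, 9.800000190734863]] 78.59059254836643
742
((583.4953002929688, 244.9886932373047), (47.1202278137207, 89.81623840332031), 63.41800308227539)
96 [608.6594567  295.59830953 166.58542011] 1165.616483077152
-700 [297, 240, 332, 332, 63, 5, 296, 297, 297, 296, 298, 297, 297]
-650 [241, 256, 334, 331, 71, 5, 191, 243, 243, 242, 241, 241, 242]
-600 [390, 399, 397, 10, 73, 5, 71, 10, 9, 11, 11, 9, 12]
-550 [388, 400, 396, 10, 71, 2, 71, 6, -1, -1, -1, 10, 10]
-500 [332, 334, 327, 88, 70, 4, 74, 91, 94, 94, 92, 90, 83]
-450 [92, 92, 87, 70, 73, 3, 73, 94, 95, 94, 92, 92, 85]
-400 [74, 73, 74, 74, 72, 5, 72, 72, 72, 73, 72, 74, 72]
-350 [20, 5, 5, 3, 66, 63, 69, 72, 71, 71, 72, 73, 73]
-300 [5, 3, 5, 64, 66, 67, 44, -1, 77, 4, 6, 5, 5]
-250 [7, 4, 8, 46, 66, 80, 82, 83, 83, 5, 4, 4, 4]
-200 [5, 3, 5, 4, 4, 84, 84, 83, 83, 83, 7, 79, 74]
-150 [6, 3, 6, 3, 4, 83, 84, 83, 83, 83, 4, 78, 76]
-100 [4, 4, 6, 4, 5, 78, 83, 85, 84, 84, 6, 6, 6]
-50 [5, 5, 3, 5, 3, 6, 84, 84, 84, 83, 5, 15, 14]
0 [4, 3, 4, 4, 5, 4, 82, 84, 23, 72, 74, 18, 16]
50 [3, 5, 5, 5, 4, 5, 6, 75, 77, 75, 73, 13, 17]
100 [5, 5, 4, 4, 4, 12, 11, 73, 71, 6, 4, 18, 34]
150 [5, 6, 6, 5, 7, 10, 6, 3, 4, 4, 4, 36, 38]
200 [4, 3, 5, 6, 10, 9, 5, 5, 5, 27, 7, 36, 41]
250 [4, 5, 25, 26, 10, 9, 5, 6, 55, 55, 24, 4, 39]
300 [4, 3, 25, 30, 19, 5, 6, 14, 23, 5, 4, 6, 38]
350 [6, 5, 5, 26, 27, 5, 6, 53, 58, 4, 7, 6, 32]
```

{"op": "apply_moves", "data": {"targets": [[15.6, -10.8, -1, 0, 0, -0.5], [15.6, -10.8, -1, 0, 0, -0.5], [15.6, -10.8, -1, 0, 0, -0.5], [15.6, -10.8, -1, 0, 0, -0.5], [15.6, -10.8, -1, 0, 0, -0.5], [15.6, -10.8, -1, 0, 0, -0.5], [15.6, -10.8, -1, 0, 0, -0.5], [15.6, -10.8, -1, 0, 0, -0.5], [15.6, -10.8, -1, 0, 0, -0.5], [21.4, -23.2, -1, 0, 0, -0.9], [21.4, -23.2, -1, 0, 0, -0.9], [21.4, -23.2, -1, 0, 0, -0.9]], "grip": 60}}

```text
time_s: 1.65
position: [565.3, 30.8, 252.1]
ee_rot: [180.0, 0.0, 71.1]
ft_force: [1.1, 0.1, -0.7]
grip_width: 59.8
```

{"op": "apply_moves", "data": {"targets": [[7.5, -1.7, 0, 0, 0, 0], [7.5, -1.7, 0, 0, 0, 0], [7.5, -1.7, 0, 0, 0, 0], [7.5, -1.7, 0, 0, 0, 0], [7.5, -1.7, 0, 0, 0, 0], [7.5, -1.7, 0, 0, 0, 0]]}}

```text
time_s: 2.4
position: [590.5, 257.3, 251.7]
ee_rot: [-180.0, 0.1, 71.0]
ft_force: [1.6, 0.6, -0.0]
grip_width: 60.2
```

```bash
python3 - <<'E'
from h import *
d=cap('wrist','w1'); print(d['state']['position'],d['state']['ee_rot'])
E
```

```text
[590.4593959  257.34832975 251.73301165] [-1.79989703e+02  8.53281299e-02  7.10077984e+01]
```

View pics/w1.png

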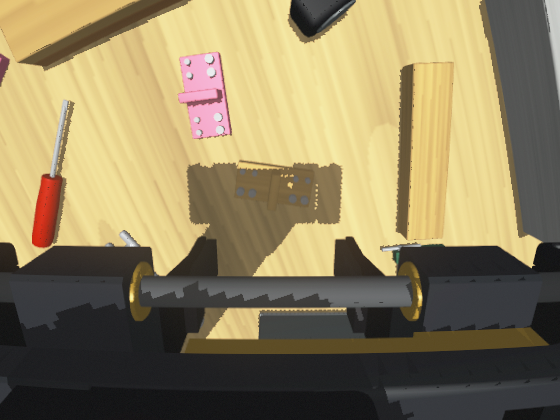

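The block, in the gripper's shadow, is at (235–320, 162–210). A pink look-alike is at (205,95). I'll measure it from the enlarged crop and the depth.

```bash
python3 - <<'E'
from h import *
d=load('w1'); c=cloud(d)
x=(slice(140,230),slice(210,345))
f=np.clip(d['frame'][x].astype(float)*1.6,0,255).astype(np.uint8)
cv2.imwrite('pics/w1z.png',cv2.resize(f,None,fx=5.8,fy=5.8,interpolation=2))
z=c[x][...,2]; zz=np.clip(z*4,0,255).astype(np.uint8); cv2.imwrite('pics/w1d.png',cv2.resize(zz,None,fx=5.8,fy=5.8,interpolation=0))
print('tablez',np.median(c[60:150,250:380,2]))
E
```

```text
tablez -0.31815278073457876
```

View pics/w1z.png

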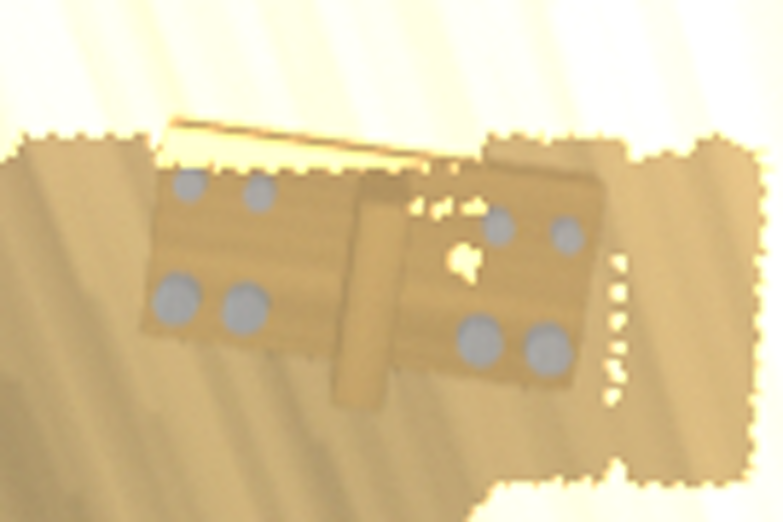

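View pics/w1d.png

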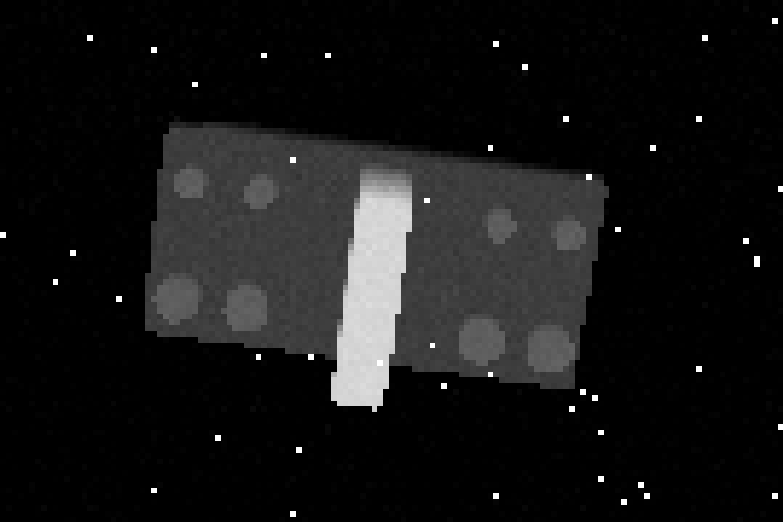

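```bash
cat >> h.py <<'E'
def blockmeas(d,x):
    c=cloud(d); m0=np.zeros(c.shape[:2],bool); m0[x]=True
    z=c[...,2]; z0=0
    out=[]
    for a,b in ((50,58),(12,28)):
        m=(m0&(z>a)&(z<b)).astype(np.uint8)
        if b==28: m=(m0&(z>13)&(z<58)).astype(np.uint8); 
        k,lab,st,_=cv2.connectedComponentsWithStats(m); i=1+np.argmax(st[1:,4]); m=(lab==i)
        if b==28: m&=(z<26)
        P=c[m]; out.append((m.sum(),P[:,2].mean().round(1),cv2.minAreaRect(P[:,:2].astype(np.float32))))
    return out
E
python3 - <<'E'
from h import *
d=load('w1')
for o in blockmeas(d,(slice(140,230),slice(210,345))): print(o)
E
```

```text
(np.int64(335), np.float64(53.3), ((584.2059936523438, 241.84657287597656), (40.17769241333008, 10.020390510559082), 62.87313461303711))
(np.int64(2442), np.float64(16.5), ((584.214111328125, 241.906982421875), (44.134193420410156, 89.96624755859375), 62.833805084228516))
```

{"op": "apply_moves", "data": {"targets": [[-6, 0, 0, 0, 0, 0], [-6, 0, 0, 0, 0, 0], [-6, 0, 0, 0, 0, 0], [-6, 0, 0, 0, 0, 0], [-6, 0, 0, 0, 0, 0], [-6, 0, 0, 0, 0, 0]]}}

```text
time_s: 3.2
position: [531.9, 89.4, 252.5]
ee_rot: [180.0, -0.0, 71.1]
ft_force: [1.1, 0.4, -0.4]
grip_width: 60.2
```

```bash
python3 - <<'E'
from h import *
d=cap('wrist','w2'); print(d['state']['position'],d['state']['ee_rot'])
c=cloud(d); z=c[...,2]; zz=np.clip(z*3,0,255).astype(np.uint8); cv2.imwrite('pics/w2d.png',zz)
E
```

```text
[531.94931814  89.38263194 252.49316635] [ 1.79994535e+02 -4.15061145e-02  7.11370050e+01]
```

View pics/w2.png

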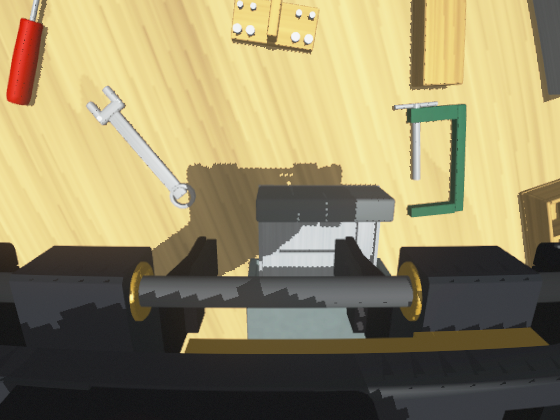

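View pics/w2d.png

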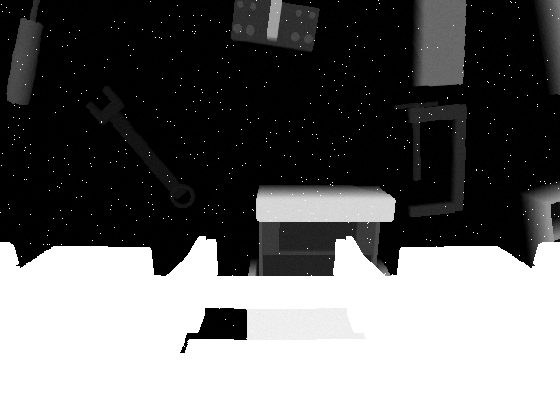

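The tray's front block spans (256–395, 185–220) and the pocket floor shows behind it. I'll measure both.

```bash
python3 - <<'E'
from h import *
d=load('w2'); c=cloud(d); z=c[...,2]
m=np.zeros(z.shape,bool); m[180:225,240:410]=True
m&=(z>67)&(z<77)
k,lab,st,_=cv2.connectedComponentsWithStats(m.astype(np.uint8)); i=1+np.argmax(st[1:,4]); m=lab==i
P=c[m]; r=cv2.minAreaRect(P[:,:2].astype(np.float32)); print(m.sum(),P[:,2].mean(),r)
# robust axis: fit line via front/back
th=r[2]; L=r[1]
a=th if abs(th-71)<20 else th-90
if a<0:a+=90
o=np.array([np.cos(np.radians(71.1)),np.sin(np.radians(71.1))]); y=np.array([-o[1],o[0]])
q=(c[...,:2]-np.array(r[0])); s=q@o; t=q@y
# cross-section below the block: heights at grid
for lo,hi in ((10,14.5),(17,23)):
    mm=np.zeros(z.shape,bool); mm[222:275,258:345]=True; mm&=(z>lo)&(z<hi); print(lo,mm.sum(),np.percentile(s[mm],[0.5,2,50,98,99.5]).round(1),np.percentile(t[mm],[0.5,2,50,98,99.5]).round(1), z[mm].mean())
for v in range(222,274,4): print(v,[int(z[v,u]) for u in range(256,346,4)])
for v,u in ((240,278),(240,279),(240,280),(250,330),(252,330),(254,330),(256,330),(235,300)): print(v,u,c[v,u].round(1),s[v,u].round(1),t[v,u].round(1))
E
```

```text
3353 71.26198415522147 ((572.8688354492188, 42.85221862792969), (26.19261360168457, 146.00323486328125), 70.95841979980469)
10 3100 [-105.6 -104.8  -67.7  -35.   -34. ] [-32.2 -28.5  15.4  64.7  68.3] 11.585004123109796
17 775 [-80.7 -74.  -60.  -31.7 -31.4] [-19.3 -15.5  55.5  69.1  69.3] 19.429115336229255
222 [0, 26, 19, 20, 19, 19, 11, 10, 12, 12, 12, 11, 10, 12, 10, 10, 11, 11, 10, 11, 10, 13, 11]
226 [0, 25, 20, 20, 20, 19, 11, 11, 11, 12, 11, 11, 11, 11, 11, 11, 10, 11, 12, 11, 11, 11, 12]
230 [-1, 24, 18, 19, 19, 18, 12, 11, 11, 11, 13, 11, 10, 11, 11, 11, 10, 11, 11, 12, 11, 10, 10]
234 [-1, 27, 18, 19, 19, 19, 10, 12, 10, 10, 11, 10, 11, 11, 11, 11, 10, 10, 12, 10, 12, 10, 10]
238 [0, 26, 20, 20, 19, 18, 12, 12, 10, 11, 12, 12, 12, 10, 11, 13, 12, 12, 11, 11, 10, 12, 13]
242 [0, 24, 20, 19, 19, 17, 11, 11, 10, 12, 11, 11, 12, 10, 11, 12, 12, 12, 10, 12, 255, 256, 256]
246 [0, 26, 19, 20, 19, 19, 11, 11, 12, 10, 10, 10, 12, 10, 11, 11, 10, 12, 11, 12, 255, 261, 261]
250 [-2, 24, 19, 19, 19, 19, 14, 14, 13, 14, 14, 14, 14, 15, 13, 14, 15, 15, 13, 14, 255, 264, 266]
254 [0, 26, 19, 20, 18, 19, 20, 18, 19, 18, 18, 19, 18, 19, 20, 19, 19, 19, 20, 18, 255, 268, 270]
258 [1, 25, 11, 11, 11, 12, 11, 11, 11, 12, 10, 11, 9, 11, 11, 11, 11, 10, 11, 9, 256, 268, 275]
262 [12, 25, 12, 11, 10, 11, 11, 10, 11, 12, 12, 10, 11, 12, 12, 11, 10, 11, 12, 11, 260, 270, 276]
266 [13, 25, 11, 12, 12, 11, 12, 11, 12, 11, 11, 11, 10, 12, 13, 12, 12, 11, 12, 10, 260, 269, 276]
270 [15, 24, 12, 11, 12, 11, 11, 10, 9, 11, 12, 11, 11, 12, 11, 10, 11, 12, 10, 12, 260, 269, 277]
240 278 [508.5   7.4  20.5] -54.4 49.4
240 279 [508.5   3.3  11.1] -58.2 48.0
240 280 [509.7   3.   11.2] -58.2 46.8
250 330 [565.2 -29.   14.7] -70.4 -16.0
252 330 [564.3 -29.7  18.5] -71.4 -15.5
254 330 [563.6 -32.2  18.9] -74.0 -15.5
256 330 [562.9 -38.   12.3] -79.7 -16.8
235 300 [535.4   0.6   9.8] -52.1 21.8
```

{"op": "apply_moves", "data": {"targets": [[5.37, 0, 0, 0, 0, 0.144], [5.37, 0, 0, 0, 0, 0.144], [5.37, 0, 3, 0, 0, 0.144], [5.37, 0, 5, 0, 0, 0.144], [5.37, 0, 5, 0, 0, 0.144], [5.37, 0, 5, 0, 0, 0.144], [5.37, 0, 5, 0, 0, 0.144], [5.37, 0, 5, 0, 0, 0.144]], "grip": 50}}

```text
time_s: 4.25
position: [585.5, 241.0, 104.6]
ee_rot: [179.8, -0.1, 62.8]
ft_force: [0.8, -0.2, 0.3]
grip_width: 49.8
```

```bash
python3 - <<'E'
from h import *
s=sense(); print(s['position'],s['ee_rot'])
d=cap('wrist','w3')
E
```

```text
[585.53655239 241.0381238  104.60861368] [ 1.79847744e+02 -1.42613280e-01  6.27728622e+01]
```

View pics/w3.png

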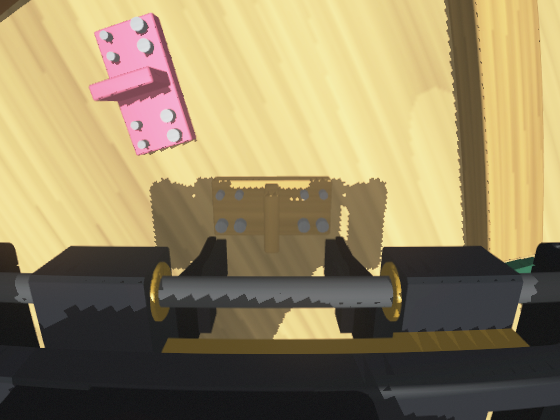

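Aligned: the rib at column 272 lies midway between the jaws. Descending to grip.

{"op": "apply_moves", "data": {"targets": [[0, -0.05, 1.5, 0, 0, 0], [0, -0.05, 2, 0, 0, 0], [0, -0.05, 2.5, 0, 0, 0], [0, -0.05, 2.5, 0, 0, 0], [0, -0.05, 2.5, 0, 0, 0]]}}

```text
time_s: 4.92
position: [583.6, 241.6, 28.4]
ee_rot: [179.9, -0.1, 62.8]
ft_force: [1.2, -0.0, -0.1]
grip_width: 49.7
```

{"op": "apply_moves", "data": {"targets": [[0, 0, 0, 0, 0, 0], [0, 0, 0, 0, 0, 0], [0, 0, 0, 0, 0, 0], [0, 0, 0, 0, 0, 0], [0, 0, 0, 0, 0, 0]], "grip": 0}}

```text
time_s: 5.55
position: [582.8, 241.1, 27.3]
ee_rot: [-180.0, 0.0, 62.8]
ft_force: [0.6, 0.6, 1.8]
grip_width: 9.8
```

{"op": "apply_moves", "data": {"targets": [[0, 0, -1, 0, 0, 0], [0, 0, -2, 0, 0, 0], [0, 0, -3, 0, 0, 0], [0, 0, -4, 0, 0, 0], [0, 0, -4, 0, 0, 0], [0, 0, -4, 0, 0, 0]]}}

```text
time_s: 6.3
position: [582.0, 240.5, 145.5]
ee_rot: [-179.9, 0.1, 62.8]
ft_force: [0.0, 0.3, -3.1]
grip_width: 9.7
```

```bash
python3 - <<'E'
from h import *
s=sense(); print(s['position'],s['ee_rot'],s['grip_width'],s['ft_force'])
d=cap('wrist','w4'); c=cloud(d); print(c[200:240:5,215:330:10,2].round(0))
E
```

```text
[581.99032726 240.4593801  145.50717995] [-1.79917033e+02  1.24902927e-01  6.27853799e+01] 9.686761670920207 [ 0.01433033  0.31395489 -3.13855164]
[[ -0.  -1.  -0.  -1.  -1.  -0.   0.  -0.  -1.  -1.  -2.  -1.]
 [127. 128. 127. 127. 128. 128. 127. 128. 128. 127. 128. 127.]
 [134. 134. 133. 133. 134. 134. 133. 134. 133. 134. 134. 134.]
 [134. 134. 134. 133. 135. 133. 139. 134. 133. 134. 134. 134.]
 [134. 135. 134. 133. 134. 134. 146. 143. 133. 134. 134. 133.]
 [134. 136. 135. 133. 134. 151. 154. 153. 134. 133. 135. 139.]
 [134. 141. 137. 134. 133. 159. 160. 160. 134. 134. 133. 142.]
 [134. 142. 135. 135. 134. 165. 167. 166. 134. 133. 134. 142.]]
```

View pics/w4.png

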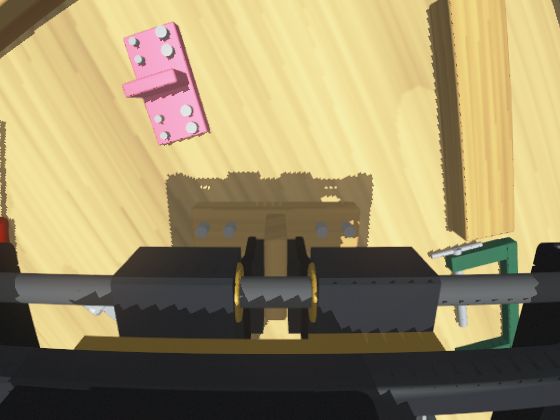

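```bash
python3 - <<'E'
from h import *
d=load('w4'); c=cloud(d); s=d['state']
T=Rn.from_euler('xyz',s['ee_rot'],degrees=True).as_matrix(); q=(c-s['position'])@T
m=np.zeros(q.shape[:2],bool); m[195:245,175:375]=True
mm=m&(abs(q[...,2]-11)<2.5)
print(mm.sum(),np.percentile(q[mm][:,0],[2,98,99.5,100]),np.percentile(q[mm][:,1],[0,.5,1,99,99.5,100]))
P=q[mm]; f=P
# front edge line: max x per y bin
b=[(y,P[abs(P[:,1]-y)<3][:,0].max()) for y in range(-40,41,8)]; print(np.round(b,1))
A=np.c_[P[:,:2],np.ones(len(P))]; print(np.linalg.lstsq(A,P[:,2],rcond=None)[0])
E
```

```text
4692 [ 2.76453704 22.67707765 22.98600014 23.32740334] [-44.33594229 -43.66152272 -43.30144143  44.49115194  44.95434322
  45.60733327]
[[-40.   23.2]
 [-32.   23.1]
 [-24.   23.3]
 [-16.   23. ]
 [ -8.   23. ]
 [  0.   23.2]
 [  8.   23.3]
 [ 16.   23.1]
 [ 24.   23.1]
 [ 32.   23. ]
 [ 40.   23. ]]
[8.64046978e-03 4.78115077e-04 1.16578803e+01]
```

{"op": "apply_moves", "data": {"targets": [[-1.5, 0.58, 0, 0, 0, -0.143], [-3, 1.17, 0, 0, 0, -0.143], [-4.5, 1.76, 0, 0, 0, -0.143], [-6, 2.35, 0, 0, 0, -0.143], [-7.52, 2.94, 0, 0, 0, -0.143], [-7.52, 2.94, 0, 0, 0, -0.143], [-7.52, 2.94, 0, 0, 0, -0.143], [-7.52, 2.94, 0, 0, 0, -0.143]]}}

```text
time_s: 7.35
position: [557.8, 1.9, 146.8]
ee_rot: [-179.9, -0.0, 71.1]
ft_force: [0.1, 0.8, -2.8]
grip_width: 10.0
```

```bash
python3 - <<'E'
from h import *
s=sense(); print(s['position'],s['ee_rot'],s['grip_width'],s['ft_force'])
d=cap('wrist','w5')
c=cloud(d); z=c[...,2]
m=np.zeros(z.shape,bool); m[100:250,180:460]=True
m&=(z>67)&(z<77)
k,lab,st,_=cv2.connectedComponentsWithStats(m.astype(np.uint8)); i=1+np.argmax(st[1:,4]); m=lab==i
P=c[m]; print(m.sum(),cv2.minAreaRect(P[:,:2].astype(np.float32)))
E
```

```text
[557.79432848   1.94877261 146.7520546 ] [-1.79934143e+02 -3.27740361e-02  7.11237641e+01] 9.958038906302008 [ 0.08392795  0.76056186 -2.76196319]
7453 ((575.2232055664062, 41.299991607666016), (25.86770248413086, 140.0084228515625), 71.07427978515625)
```

View pics/w5.png

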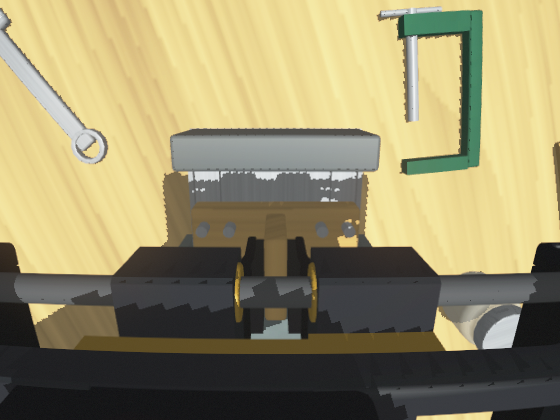

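```bash
cat >> h.py <<'E'
def front(d,x,th=71.03):
    c=cloud(d); z=c[...,2]; m=np.zeros(z.shape,bool); m[x]=True; m&=(z>67)&(z<77)
    k,lab,st,_=cv2.connectedComponentsWithStats(m.astype(np.uint8)); i=1+np.argmax(st[1:,4]); m=lab==i
    P=c[m]; r=cv2.minAreaRect(P[:,:2].astype(np.float32)); o=np.array([np.cos(np.radians(th)),np.sin(np.radians(th))])
    return r, np.array(r[0])+13*o, np.array(r[0])-45*o
E
python3 - <<'E'
from h import *
d=load('w5'); print(front(d,(slice(100,250),slice(150,470))), d['state']['position'])
E
```

```text
(((572.4830932617188, 42.26422882080078), (25.880510330200195, 145.81280517578125), 71.04977416992188), array([576.70904275,  54.55818469]), array([ 5.57854807e+02, -2.91772267e-01])) [557.79432848   1.94877261 146.7520546 ]
```

{"op": "apply_moves", "data": {"targets": [[-0.09, 0, 0.7, 0, 0, 0], [-0.09, 0, 1.4, 0, 0, 0], [-0.09, 0, 2.1, 0, 0, 0], [-0.09, 0, 2.8, 0, 0, 0], [-0.09, 0, 2.8, 0, 0, 0], [-0.09, 0, 2.8, 0, 0, 0]]}}

```text
time_s: 8.15
position: [557.8, -1.9, 63.9]
ee_rot: [180.0, -0.0, 71.0]
ft_force: [0.4, -0.7, -2.3]
grip_width: 10.2
```

```bash
python3 - <<'E'
from h import *
for i in range(3):
    s=sense(); print(s['position'],s['ee_rot'],s['ft_force']); d=cap('wrist','w6%d'%i)
print(front(d,(slice(100,250),slice(100,500))))
E
```

```text
[557.82861406  -1.93273098  63.86787669] [ 1.79954145e+02 -2.63408661e-02  7.10112112e+01] [ 0.35967518 -0.70770571 -2.32009748]
[558.07800972  -2.10237582  64.20284819] [ 1.79912565e+02 -2.57986025e-02  7.09972914e+01] [ 0.22352015 -0.80020065 -3.01162785]
[558.17295234  -2.19368566  64.34308827] [ 1.79893665e+02 -2.51053348e-02  7.09885072e+01] [-0.42395762 -0.21053131 -1.80004569]
(((572.0791625976562, 42.29188537597656), (26.611108779907227, 144.99380493164062), 71.18013763427734), array([576.30511208,  54.58584125]), array([ 5.57450876e+02, -2.64115712e-01]))
```

View pics/w60.png

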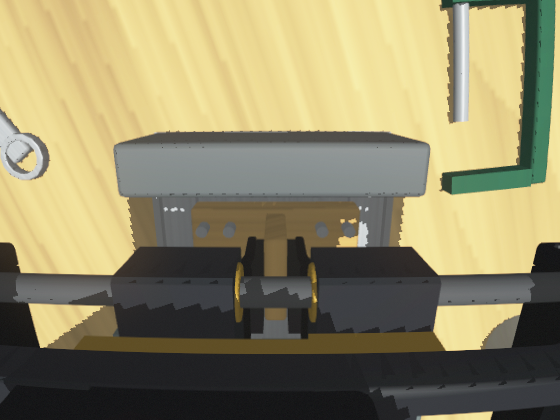

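{"op": "apply_moves", "data": {"targets": [[0.02, -0.04, 0, 0, 0, 0], [0.02, -0.04, 0.2, 0, 0, 0], [0.02, -0.04, 0.4, 0, 0, 0], [0.02, -0.04, 0.6, 0, 0, 0], [0.02, -0.04, 0.7, 0, 0, 0], [0.02, -0.04, 0.7, 0, 0, 0]]}}

```text
time_s: 9.05
position: [556.1, -1.4, 41.9]
ee_rot: [-180.0, 0.0, 71.0]
ft_force: [0.2, -0.3, -3.1]
grip_width: 9.5
```

```bash
python3 - <<'E'
from h import *
for i in range(2):
    s=sense(); print(s['position'],s['ee_rot'],s['ft_force']); d=cap('wrist','w7%d'%i)
E
```

```text
[556.07208064  -1.40869209  41.92989543] [-1.79959600e+02  8.14357311e-03  7.09815361e+01] [ 0.24385965 -0.29498361 -3.105508  ]
[556.30618986  -1.35979179  42.19513656] [-1.79989120e+02  7.03132781e-04  7.09847672e+01] [ 0.60877527 -0.02664137 -2.89974052]
```

View pics/w70.png

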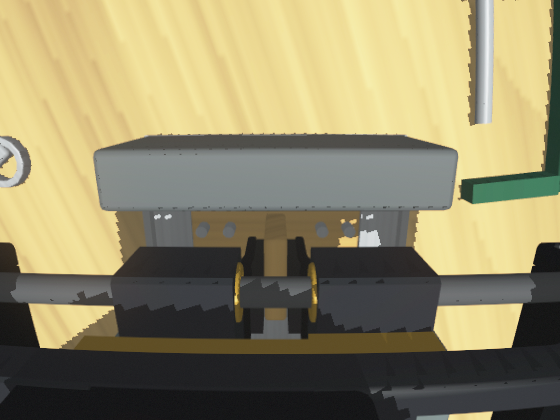

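{"op": "apply_moves", "data": {"targets": [[0, 0, 0.04, 0, 0, 0], [0, 0, 0.08, 0, 0, 0], [0, 0, 0.08, 0, 0, 0]]}}

```text
time_s: 9.52
position: [556.2, -1.5, 39.8]
ee_rot: [-180.0, 0.0, 71.0]
ft_force: [-0.0, -0.0, -2.8]
grip_width: 9.8
```

{"op": "apply_moves", "data": {"targets": [[0, 0, 0.02, 0, 0, 0], [0, 0, 0.03, 0, 0, 0]]}}

```text
time_s: 9.78
position: [556.4, -1.4, 39.3]
ee_rot: [180.0, 0.0, 71.0]
ft_force: [-0.8, 0.3, 1.4]
grip_width: 9.8
```

{"op": "apply_moves", "data": {"targets": [[0, 0, 0, 0, 0, 0], [0, 0, 0, 0, 0, 0], [0, 0, 0, 0, 0, 0], [0, 0, 0, 0, 0, 0]], "grip": 40}}

```text
time_s: 10.28
position: [556.4, -1.4, 39.1]
ee_rot: [180.0, 0.0, 71.0]
ft_force: [-0.0, -0.6, -0.5]
grip_width: 37.6
```

{"op": "apply_moves", "data": {"targets": [[0, 0, -1, 0, 0, 0], [0, 0, -2, 0, 0, 0], [0, 0, -4, 0, 0, 0], [0, 0, -6, 0, 0, 0], [-1, 0, -6, 0, 0, 0], [-1, 0, -6, 0, 0, 0], [-1, 0, -6, 0, 0, 0]]}}

```text
time_s: 11.15
position: [546.3, -29.3, 218.6]
ee_rot: [-180.0, -0.0, 71.0]
ft_force: [0.3, 0.1, -0.5]
grip_width: 40.1
```

```bash
python3 - <<'E'
from h import *
s=sense(); print(s['position'],s['ee_rot'],s['ft_force']); d=cap('wrist','w8'); cap('side','side8')
print(front(d,(slice(100,250),slice(150,500))))
c=cloud(d); cv2.imwrite('pics/w8d.png',np.clip(c[...,2]*3,0,255).astype(np.uint8))
E
```

```text
[546.27397078 -29.29344513 218.59324436] [-1.79955085e+02 -1.51601085e-02  7.09770764e+01] [ 0.25117513  0.08659102 -0.47147854]
(((570.9598999023438, 37.61350631713867), (15.780423164367676, 145.51675415039062), 70.93476867675781), array([575.18584939,  49.90746219]), array([556.33161322,  -4.94249477]))
```

View pics/w8.png

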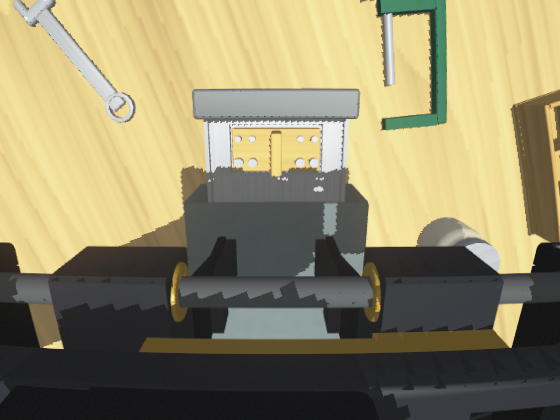

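View pics/w8d.png

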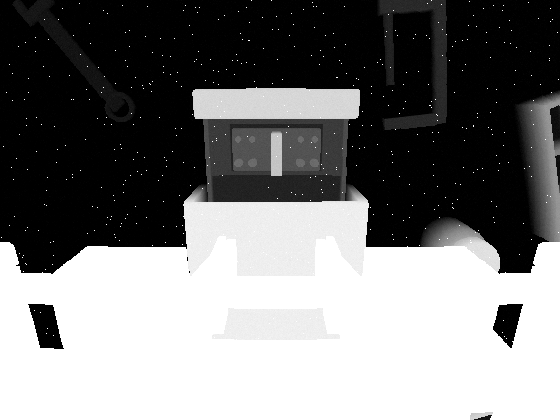

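The block (230–322, 127–172) sits in the pocket with the rib upright. I'll check the numbers.

```bash
python3 - <<'E'
from h import *
d=load('w8'); c=cloud(d)
r,f,p=front(d,(slice(70,250),slice(150,500))); print(r,f,p)
th=np.radians(71.0);o=np.array([np.cos(th),np.sin(th)]);y=np.array([-o[1],o[0]])
z=c[...,2]; m=np.zeros(z.shape,bool); m[120:180,225:330]=True
for lo,hi in ((62,70),(25,31)):
    mm=m&(z>lo)&(z<hi); k,lab,st,_=cv2.connectedComponentsWithStats(mm.astype(np.uint8)); mm=lab==1+np.argmax(st[1:,4])
    q=(c[mm][:,:2]-p); rr=cv2.minAreaRect(c[mm][:,:2].astype(np.float32)); print(mm.sum(),z[mm].mean(),rr, (np.array(rr[0])-p)@o,(np.array(rr[0])-p)@y)
    P=c[mm]; A=np.c_[P[:,:2]-P[:,:2].mean(0),np.ones(len(P))]; print(np.linalg.lstsq(A,P[:,2],rcond=None)[0])
E
```

```text
((572.4948120117188, 42.246028900146484), (25.55214500427246, 145.64321899414062), 70.89837646484375) [576.7207615   54.53998477] [ 5.57866525e+02 -3.09972188e-01]
462 65.50416314866435 ((557.804443359375, -0.8753585815429688), (38.38633346557617, 9.292594909667969), 70.7733154296875) -0.554795248494644 -0.12537215302737437
[1.46147577e-02 3.17632853e-03 6.55041631e+01]
2917 27.623415470292837 ((557.7129516601562, -1.0615806579589844), (43.08558654785156, 90.1768569946289), 70.9653091430664) -0.7606584645954599 -0.09949302964084254
[9.02387465e-04 3.37698804e-03 2.76234155e+01]
```

{"op": "apply_moves", "data": {"targets": [[2, 0.05, 0, 0, 0, 0], [4, 0.05, 0, 0, 0, 0], [4.4, 0.05, 0, 0, 0, 0], [4.4, 0.05, 1.5, 0, 0, 0], [4.4, 0.05, 3, 0, 0, 0], [4.4, 0.05, 4.5, 0, 0, 0], [4.4, 0.05, 6.05, 0, 0, 0], [4.4, 0.05, 6.05, 0, 0, 0], [4.4, 0.05, 6.05, 0, 0, 0]], "grip": 0}}

```text
time_s: 12.38
position: [591.9, 94.9, 39.0]
ee_rot: [179.9, -0.1, 71.0]
ft_force: [0.6, -0.7, 0.5]
grip_width: 0.4
```

```bash
cat > st.py <<'E'
from h import *
o=np.array([np.cos(np.radians(71)),np.sin(np.radians(71))])
s=sense(); print(s['time_s'],s['position'].round(1),s['ft_force'].round(2),'TCP ahead of sprung face',((s['position'][:2]-[576.7,54.54])@o).round(1),'lat',((s['position'][:2]-[576.7,54.54])@[-o[1],o[0]]).round(1),'Fout',(s['ft_force'][:2]@o).round(2))
E
python3 st.py; python3 -c "
from h import *
cap('side','side9'); cap('wrist','w9')"
```

```text
12.375 [591.9  94.9  39. ] [ 0.56 -0.69  0.49] TCP ahead of sprung face 43.1 lat -1.3 Fout -0.47
```

View pics/side9.png

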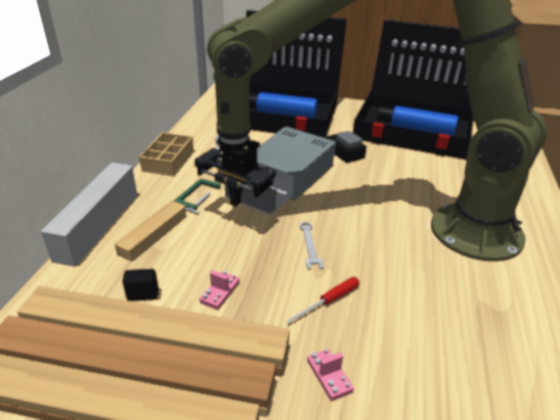

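{"op": "apply_moves", "data": {"targets": [[-0.3, -0.03, 0, 0, 0, 0], [-0.6, -0.04, 0, 0, 0, 0], [-0.8, -0.04, 0, 0, 0, 0], [-0.9, -0.04, 0, 0, 0, 0], [-1.0, -0.04, 0, 0, 0, 0], [-1.05, -0.04, 0, 0, 0, 0], [-1.1, -0.04, 0, 0, 0, 0], [-1.15, -0.04, 0, 0, 0, 0], [-1.2, -0.04, 0, 0, 0, 0]]}}

```text
time_s: 13.6
position: [578.3, 61.6, 37.5]
ee_rot: [180.0, -0.1, 71.0]
ft_force: [2.5, 2.2, -1.9]
grip_width: 0.3
```

```bash
python3 st.py
```

```text
13.6 [578.3  61.6  37.5] [ 2.49  2.16 -1.91] TCP ahead of sprung face 7.2 lat 0.8 Fout 2.85
```

{"op": "apply_moves", "data": {"targets": [[-0.1, 0, 0, 0, 0, 0], [-0.2, 0, 0, 0, 0, 0], [-0.3, 0, 0, 0, 0, 0], [-0.4, 0, 0, 0, 0, 0], [-0.5, 0, 0, 0, 0, 0], [-0.6, 0, 0, 0, 0, 0], [-0.7, 0, 0, 0, 0, 0], [-0.8, 0, 0, 0, 0, 0], [-0.9, 0, 0, 0, 0, 0], [-1.0, 0, 0, 0, 0, 0], [-1.1, 0, 0, 0, 0, 0], [-1.2, 0, 0, 0, 0, 0]]}}

```text
time_s: 15.1
position: [566.4, 26.7, 37.5]
ee_rot: [180.0, -0.0, 71.0]
ft_force: [2.7, 3.6, -3.2]
grip_width: 0.6
```

```bash
python3 st.py
```

```text
15.1 [566.4  26.7  37.5] [ 2.74  3.58 -3.23] TCP ahead of sprung face -29.7 lat 0.7 Fout 4.28
```

{"op": "apply_moves", "data": {"targets": [[-0.07, 0, 0, 0, 0, 0], [-0.14, 0, 0, 0, 0, 0], [-0.21, 0, 0, 0, 0, 0], [-0.28, 0, 0, 0, 0, 0], [-0.35, 0, 0, 0, 0, 0], [-0.4, 0, 0, 0, 0, 0]]}}

```text
time_s: 15.85
position: [562.6, 15.5, 37.5]
ee_rot: [180.0, -0.0, 71.0]
ft_force: [3.6, 3.5, -2.7]
grip_width: 0.1
```

```bash
python3 st.py
```

```text
15.85 [562.6  15.5  37.5] [ 3.65  3.48 -2.74] TCP ahead of sprung face -41.5 lat 0.7 Fout 4.48
```

{"op": "apply_moves", "data": {"targets": [[-0.04, 0, 0, 0, 0, 0], [-0.08, 0, 0, 0, 0, 0], [-0.08, 0, 0, 0, 0, 0]]}}

```text
time_s: 16.23
position: [561.7, 12.9, 37.5]
ee_rot: [180.0, 0.0, 71.0]
ft_force: [2.6, 2.8, -2.2]
grip_width: 0.3
```

{"op": "apply_moves", "data": {"targets": [[-0.04, 0, 0, 0, 0, 0], [-0.04, 0, 0, 0, 0, 0]]}}

```text
time_s: 16.48
position: [561.3, 11.9, 37.5]
ee_rot: [180.0, 0.0, 71.0]
ft_force: [2.6, 3.8, -1.9]
grip_width: 0.2
```

{"op": "apply_moves", "data": {"targets": [[-0.04, 0, 0, 0, 0, 0], [-0.04, 0, 0, 0, 0, 0]]}}

```text
time_s: 16.73
position: [560.9, 10.8, 37.5]
ee_rot: [180.0, 0.0, 71.0]
ft_force: [2.8, 2.8, -2.2]
grip_width: 0.7
```

{"op": "apply_moves", "data": {"targets": [[-0.04, 0, 0, 0, 0, 0]]}}

```text
time_s: 16.85
position: [560.6, 9.9, 37.5]
ee_rot: [180.0, -0.0, 71.0]
ft_force: [2.8, 3.9, -2.3]
grip_width: 0.5
```

{"op": "apply_moves", "data": {"targets": [[-0.04, 0, 0, 0, 0, 0]]}}

```text
time_s: 16.98
position: [560.2, 8.8, 37.5]
ee_rot: [180.0, -0.0, 71.0]
ft_force: [3.5, 4.6, -2.9]
grip_width: 0.6
```

{"op": "apply_moves", "data": {"targets": [[-0.04, 0, 0, 0, 0, 0]]}}

```text
time_s: 17.1
position: [559.8, 7.7, 37.6]
ee_rot: [180.0, -0.0, 71.0]
ft_force: [3.5, 3.7, -2.8]
grip_width: 0.4
```

{"op": "apply_moves", "data": {"targets": [[-0.04, 0, 0, 0, 0, 0]]}}

```text
time_s: 17.23
position: [559.4, 6.5, 37.6]
ee_rot: [180.0, -0.0, 71.0]
ft_force: [2.4, 3.5, -3.3]
grip_width: 0.2
```

{"op": "apply_moves", "data": {"targets": [[-0.04, 0, 0, 0, 0, 0]]}}

```text
time_s: 17.35
position: [559.1, 5.4, 37.5]
ee_rot: [180.0, -0.0, 71.0]
ft_force: [3.0, 3.2, -3.2]
grip_width: 0.1
```

{"op": "apply_moves", "data": {"targets": [[-0.04, 0, 0, 0, 0, 0]]}}

```text
time_s: 17.48
position: [558.7, 4.3, 37.5]
ee_rot: [180.0, -0.0, 71.0]
ft_force: [4.0, 4.2, -2.8]
grip_width: 0.4
```

{"op": "apply_moves", "data": {"targets": [[-0.04, 0, 0, 0, 0, 0]]}}

```text
time_s: 17.6
position: [558.3, 3.2, 37.5]
ee_rot: [180.0, -0.0, 71.0]
ft_force: [3.7, 3.3, -3.3]
grip_width: 0.4
```

{"op": "apply_moves", "data": {"targets": [[-0.04, 0, 0, 0, 0, 0]]}}

```text
time_s: 17.73
position: [557.9, 2.1, 37.5]
ee_rot: [180.0, -0.0, 71.0]
ft_force: [3.0, 4.3, -2.2]
grip_width: 0.4
```

{"op": "apply_moves", "data": {"targets": [[-0.04, 0, 0, 0, 0, 0]]}}

```text
time_s: 17.85
position: [557.5, 0.9, 37.6]
ee_rot: [180.0, -0.0, 71.0]
ft_force: [3.6, 3.3, -2.9]
grip_width: 0.4
```

{"op": "apply_moves", "data": {"targets": [[-0.04, 0, 0, 0, 0, 0]]}}

```text
time_s: 17.98
position: [557.2, -0.2, 37.6]
ee_rot: [180.0, -0.0, 71.0]
ft_force: [3.8, 3.9, -3.2]
grip_width: 0.6
```

{"op": "apply_moves", "data": {"targets": [[-0.04, 0, 0, 0, 0, 0]]}}

```text
time_s: 18.1
position: [556.8, -1.3, 37.6]
ee_rot: [180.0, -0.0, 71.0]
ft_force: [4.0, 3.8, -3.6]
grip_width: 0.4
```

{"op": "apply_moves", "data": {"targets": [[-0.04, 0, 0, 0, 0, 0]]}}

```text
time_s: 18.23
position: [556.4, -2.4, 37.5]
ee_rot: [180.0, -0.0, 71.0]
ft_force: [3.7, 3.3, -4.0]
grip_width: 0.4
```

{"op": "apply_moves", "data": {"targets": [[-0.04, 0, 0, 0, 0, 0]]}}

```text
time_s: 18.35
position: [556.0, -3.5, 37.5]
ee_rot: [180.0, -0.0, 71.0]
ft_force: [4.8, 4.3, -2.9]
grip_width: 0.4
```

{"op": "apply_moves", "data": {"targets": [[-0.04, 0, 0, 0, 0, 0]]}}

```text
time_s: 18.48
position: [555.6, -4.6, 37.6]
ee_rot: [180.0, -0.0, 71.0]
ft_force: [3.1, 4.1, -3.0]
grip_width: 0.5
```

{"op": "apply_moves", "data": {"targets": [[-0.04, 0, 0, 0, 0, 0]]}}

```text
time_s: 18.6
position: [555.2, -5.8, 37.6]
ee_rot: [180.0, -0.0, 71.0]
ft_force: [4.4, 4.0, -2.8]
grip_width: 0.5
```

{"op": "apply_moves", "data": {"targets": [[-0.04, 0, 0, 0, 0, 0]]}}

```text
time_s: 18.73
position: [554.8, -6.8, 37.5]
ee_rot: [180.0, -0.0, 71.0]
ft_force: [4.2, 4.3, -4.2]
grip_width: 0.6
```

{"op": "apply_moves", "data": {"targets": [[-0.04, 0, 0, 0, 0, 0]]}}

```text
time_s: 18.85
position: [554.5, -8.0, 37.5]
ee_rot: [180.0, -0.0, 71.0]
ft_force: [3.7, 3.7, -3.1]
grip_width: 0.7
```

{"op": "apply_moves", "data": {"targets": [[-0.04, 0, 0, 0, 0, 0]]}}

```text
time_s: 18.98
position: [554.1, -9.1, 37.5]
ee_rot: [180.0, -0.0, 71.0]
ft_force: [4.3, 3.9, -4.0]
grip_width: 0.4
```

{"op": "apply_moves", "data": {"targets": [[-0.04, 0, 0, 0, 0, 0]]}}

```text
time_s: 19.1
position: [553.7, -10.3, 37.6]
ee_rot: [180.0, -0.0, 71.0]
ft_force: [4.4, 4.4, -3.0]
grip_width: 0.7
```

{"op": "apply_moves", "data": {"targets": [[-0.04, 0, 0, 0, 0, 0]]}}

```text
time_s: 19.23
position: [553.3, -11.3, 37.5]
ee_rot: [180.0, -0.0, 71.0]
ft_force: [4.3, 4.9, -3.2]
grip_width: 0.2
```

{"op": "apply_moves", "data": {"targets": [[-0.04, 0, 0, 0, 0, 0]]}}

```text
time_s: 19.35
position: [553.0, -12.4, 37.6]
ee_rot: [180.0, -0.0, 71.0]
ft_force: [4.0, 3.1, -3.4]
grip_width: 0.5
```

{"op": "apply_moves", "data": {"targets": [[-0.04, 0, 0, 0, 0, 0]]}}

```text
time_s: 19.48
position: [552.6, -13.5, 37.6]
ee_rot: [180.0, -0.0, 71.0]
ft_force: [4.7, 4.5, -3.0]
grip_width: 0.1
```

{"op": "apply_moves", "data": {"targets": [[-0.04, 0, 0, 0, 0, 0]]}}

```text
time_s: 19.6
position: [552.2, -14.6, 37.5]
ee_rot: [180.0, -0.1, 71.0]
ft_force: [4.9, 3.6, -3.8]
grip_width: 0.3
```

{"op": "apply_moves", "data": {"targets": [[-0.04, 0, 0, 0, 0, 0]]}}

```text
time_s: 19.73
position: [551.8, -15.8, 37.6]
ee_rot: [180.0, -0.1, 71.0]
ft_force: [4.3, 3.7, -4.1]
grip_width: 0.7
```

```bash
python3 st.py; python3 -c "
from h import *
d=cap('wrist','w10'); print(front(d,(slice(70,250),slice(80,500))))"
```

```text
19.725 [551.8 -15.8  37.6] [ 4.33  3.72 -4.12] TCP ahead of sprung face -74.6 lat 0.6 Fout 4.93Traceback (most recent call last):
  File "<string>", line 3, in <module>
    d=cap('wrist','w10'); print(front(d,(slice(70,250),slice(80,500))))
                                ~~~~~^^^^^^^^^^^^^^^^^^^^^^^^^^^^^^^^^
  File "h.py", line 39, in front
    k,lab,st,_=cv2.connectedComponentsWithStats(m.astype(np.uint8)); i=1+np.argmax(st[1:,4]); m=lab==i
                                                                         ~~~~~~~~~^^^^^^^^^^
    return _wrapfunc(a, 'argmax', axis=axis, out=out, **kwds)
    return bound(*args, **kwds)
ValueError: attempt to get argmax of an empty sequence
```

View pics/w10.png

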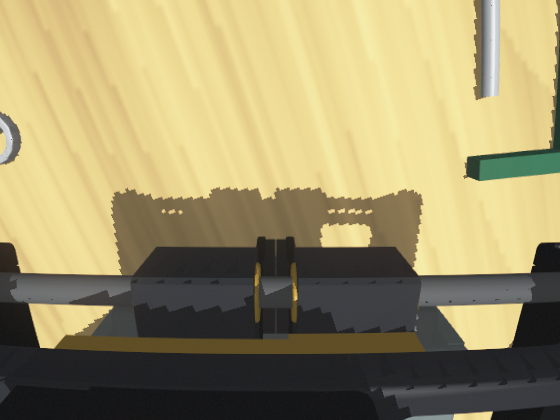

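{"op": "apply_moves", "data": {"targets": [[-0.04, 0, 0, 0, 0, 0]]}}

```text
time_s: 19.9
position: [551.5, -16.6, 37.6]
ee_rot: [180.0, -0.1, 71.0]
ft_force: [3.7, 5.9, -3.9]
grip_width: 0.5
```

{"op": "apply_moves", "data": {"targets": [[-0.02, 0, 0, 0, 0, 0]]}}

```text
time_s: 20.02
position: [551.5, -16.8, 37.6]
ee_rot: [180.0, -0.1, 71.0]
ft_force: [6.0, 5.9, -3.6]
grip_width: 0.6
```

{"op": "apply_moves", "data": {"targets": [[-0.02, 0, 0, 0, 0, 0]]}}

```text
time_s: 20.15
position: [551.4, -16.9, 37.6]
ee_rot: [179.9, -0.1, 71.0]
ft_force: [5.3, 7.0, -4.8]
grip_width: 0.1
```

{"op": "apply_moves", "data": {"targets": [[-0.02, 0, 0, 0, 0, 0]]}}

```text
time_s: 20.27
position: [551.3, -17.1, 37.6]
ee_rot: [179.9, -0.2, 71.0]
ft_force: [6.2, 7.3, -5.0]
grip_width: 0.4
```

{"op": "apply_moves", "data": {"targets": [[-0.02, 0, 0, 0, 0, 0], [-0.02, 0, 0, 0, 0, 0]]}}

```text
time_s: 20.52
position: [551.3, -17.3, 37.6]
ee_rot: [179.9, -0.2, 71.1]
ft_force: [5.8, 6.9, -4.9]
grip_width: 0.3
```

{"op": "apply_moves", "data": {"targets": [[-0.02, 0, 0, 0, 0, 0], [-0.02, 0, 0, 0, 0, 0]]}}

```text
time_s: 20.78
position: [551.2, -17.4, 37.6]
ee_rot: [179.9, -0.2, 71.1]
ft_force: [6.2, 7.1, -5.7]
grip_width: 0.4
```

Outward force is about 9 N (11 N total) and the tray has stopped moving, so it is against the buffer. Backing off gently.

{"op": "apply_moves", "data": {"targets": [[0.1, 0, 0, 0, 0, 0], [0.2, 0, 0, 0, 0, 0], [0.3, 0, 0, 0, 0, 0], [0.4, 0, 0, 0, 0, 0], [0.6, 0, 0, 0, 0, 0], [0.9, 0, 0, 0, 0, 0], [1.3, 0, 0, 0, 0, 0], [2, 0, 0, 0, 0, 0], [3, 0, 0, 0, 0, 0], [5, 0, 0, 0, 0, 0], [5, 0, 0, 0, 0, 0]]}}

```text
time_s: 22.15
position: [598.9, 129.8, 38.1]
ee_rot: [-180.0, -0.3, 71.5]
ft_force: [-0.4, -0.4, 0.6]
grip_width: 0.2
```

```bash
python3 st.py; python3 -c "
from h import *
cap('scene','scene11'); d=cap('side','side11')
cv2.imwrite('pics/side11z.png',cv2.resize(d['frame'][90:270,160:380],None,fx=3.3,fy=3.3,interpolation=2))"
```

```text
22.15 [598.9 129.8  38.1] [-0.43 -0.44  0.56] TCP ahead of sprung face 78.4 lat 3.5 Fout -0.56
```

View pics/side11z.png

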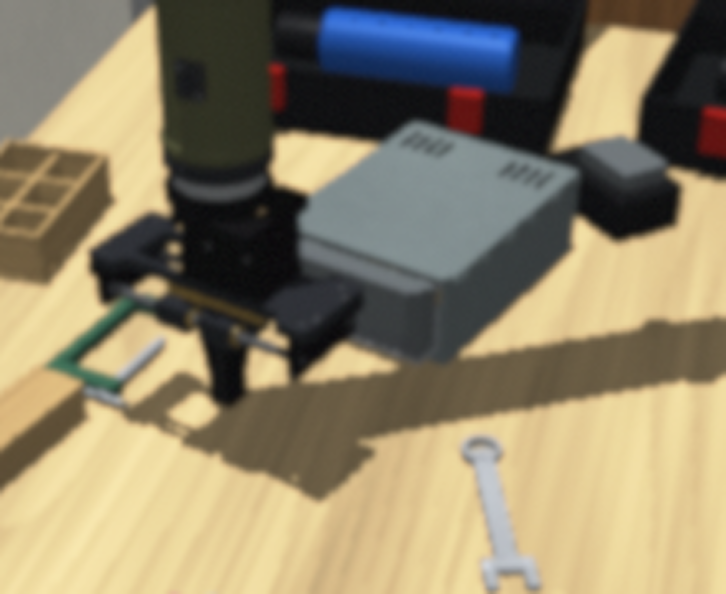

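It's staying in. I'll raise the arm clear, wait and check again.

{"op": "apply_moves", "data": {"targets": [[0, 0, -1.5, 0, 0, 0], [0, 0, -3, 0, 0, 0], [0, 0, -5, 0, 0, 0], [-3.5, 0, -6, 0, 0, 0], [-3.5, 0, -6, 0, 0, 0], [-3.5, 0, -6, 0, 0, 0], [-3.5, 0, -6, 0, 0, 0], [-3.5, 0, -6, 0, 0, 0], [-3.5, 0, -6, 0, 0, 0], [-3.5, 0, -6, 0, 0, 0], [-3.5, 0, -6, 0, 0, 0], [-3.5, 0, -6, 0, 0, 0]]}}

```text
time_s: 23.75
position: [564.8, 22.4, 217.5]
ee_rot: [-180.0, -0.0, 71.0]
ft_force: [0.2, -0.5, 0.3]
grip_width: 0.8
```

```bash
python3 st.py; python3 -c "
from h import *
d=cap('wrist','w12'); r=front(d,(slice(70,250),slice(80,500))); print(r, (r[1]-[576.7,54.54])@[.3256,.9455]); 
d=cap('scene','scene12')"
```

```text
23.75 [564.8  22.4 217.5] [ 0.25 -0.54  0.26] TCP ahead of sprung face -34.2 lat 0.8 Fout -0.43
(((548.7939453125, -25.583736419677734), (13.660778045654297, 145.5869140625), 71.07929992675781), array([553.0198948 , -13.28978055]), array([534.16565863, -68.13973751])) -71.84329976300998
```

View pics/w12.png

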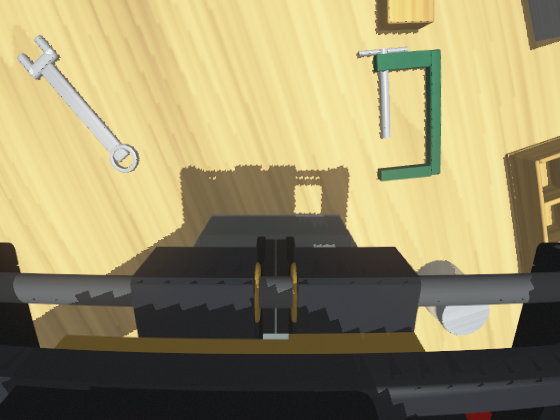

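View pics/scene12.png

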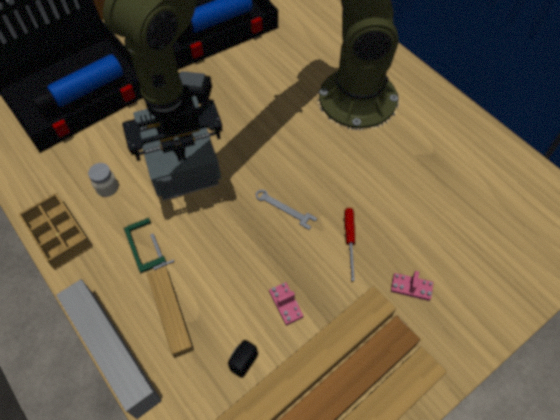

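The tray stays latched at about 78 mm, and the other things are where they were. Handing in.

```bash
python3 -c "
from h import *
print(hand_in())"
```

```text
the job is handed in; nothing more can be done
None
```

The bit block is in the tray's pocket, and the tray is pressed in, latched and handed in. All of it took about 24 s of the 61 s allowed.

- **Block:** I checked it after letting go and before pressing. Its centre was within about 1 mm of the pocket's, its yaw matched the tray, and it stood flat with its base top at about 28 mm.
- **Pressing:** The force held at about 5–6 N, then rose where the tray met the buffer, at about 84 mm. My highest reading was about 11 N in all, about 9 N of it along the tray. Readings come only at the end of each move, so a brief peak between them would not show.
- **Latch:** It caught on the first press. More than 2.5 s after I backed off, the tray still stood in by about 78 mm, by the visible part of its front edge. The script's automatic depth figure was about 72 mm. It is wrong because the gripper hid half of the front block's top face.
- **Not checked:** Once the tray was in, the block was out of view, so I did not see it again after pressing.
- **Other things:** In the last scene picture nothing else on the bench looks moved. I judged this by eye and did not measure it.

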